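# Hang the blade cassette in the chip cutter and lock it

### The arm

A 6-joint arm with a two-finger parallel gripper is mounted at the origin on a cart in front of the work surface, level with it; the furniture and walls round the work are solid. World frame = base frame: x ahead of the robot, y to its left, z up, the work surface at z = 0. Lengths are in mm, angles in rad, forces in N, time in s.
With the tool pointing down it reaches from about 275 to 1000 mm from the base axis. Payload 8.4 kg.
Tool frame: the origin (TCP) lies at the very end of the fingers, on their centre line; the grasp point (between the pads) lies 19 mm behind it; z points along the fingers, y is the line along which they close (so a half turn about z gives the same grasp; the last joint's range is limited). The gripper opens to 85 mm and grips with 20 to 120 N. Pads are 22 mm wide; open, the fingers measure 114 mm over their backs; the gripper's body (76 mm by 85 mm) begins 54 mm behind the grasp point. The pads swing forward as they close: fully open they stand 13 mm farther back than shut.
Start: joints at [-1.343, 0.353, 1.633, -0, 1.155, -0.002], TCP at [142.363, -608.573, 231.281] pointing down, gripper open.
Joint ranges: [-2.63, 2.63], [-0.92, 2.1], [0.06, 2.66], [-1.3, 4.44], [0, 2.69], [-3.02, 3.02]. Speed limits (rad/s): [2.22, 2.22, 2.79, 3.14, 3.14, 3.14].

### API

Orientations are given as [roll, pitch, yaw] about the fixed x, y, z axes, in that order (R = Rz(yaw) Ry(pitch) Rx(roll)).
In Python, from rig import sensors, grab_frame, camera_params, order gives the robot as it stands. The module is installed in compiled form; this text tells all that it offers.
- The arm moves only by the tool move_arm, never from a script. Its argument "motion" is a list of rows, each a list of 7 numbers: the turn, a rotation vector about the tool's x, y, z in fractions of the full range, 1 being pi rad, then the shift along the tool's x, y, z in parts of the range, where 1.0 means 1 m, then the finger opening in m, from 0 to 0.0854. A call has 1 to 8 rows; each row is the pose to reach, as a shift and turn from the pose commanded when the call began, along the tool's axes at that moment; what a row does not reach only later rows make up. A row lasts 1/8 s, in which the tool goes at most 62.5 mm and 10.7 degrees, less where a joint would pass 70% of its speed; a pose out of reach is approached as far as the arm can. A shift or turn number past 1, either way, is cut back to 1. A call with a gripper value outside its range is refused whole. The fingers move at their own pace and stop on an object; "grip_force" is the grip in N (left out, the last holds). Time passes only in rows, so rows that repeat a pose let the fingers close. It gives the time, the measured TCP pose, the force, the opening and the grip force at its end, in the units of the state.
- sensors.sense(): the state, without advancing time (a new reading comes with each control period).
- grab_frame(name): name is "scene" or "top" or "wrist"; returns (picture, depth): 480x640x3 uint8, red, green, blue; 480x640 float32, mm along the optical axis (not along the pixel's ray), 0 where there is no reading.
- camera_params(name): a dict with "camera_matrix" (3x3 intrinsics, pixels), "world_from_camera" (4x4, takes a point from camera to world coordinates). Camera axes: x right, y down, z forward; pixel columns grow to the right and rows downward; lengths in mm; the calibration is good to about 2 mm. A picture is of the moment at which its call begins: read the wrist's pose just before it. camera_params takes no time and is no camera call; for the wrist camera it gives the pose at the moment of the call.
- order.sign_off(): hands the job in; it is judged then, once.
The state is a dict: "clock": time; "qpos": joint angles; "qvel": joint speeds; "joint_efforts": joint torques, N m; "eef_pos": TCP position; "tcp_rot": TCP orientation; "contact_force": force on the tool from outside, world axes, zero at the start; "wrist_torque": the same for the moment, N m; "opening": opening from 0.0 (shut) to 1.0 (fully open); "grasp_force": force on a finger pad.
Only numpy, scipy, OpenCV 4.12 (cv2) and the standard library are available. Lean on these libraries where they do the work, as an engineer would, in place of code of your own. Each camera call takes 0.05 s, during which the arm holds its last target. There are 200 camera calls.

### The job

The washed blade cassette of the chip cutter lies flat on its back on the table: put it back on the machine. Held by its sides it does not fit between the cutter's posts, so first stand it upright on its foot on the open table and let go, then take it by the red tab on top and hang it between the two posts, both ears right down over their studs, with its back (the side that the ears and tab are flush with) towards the pusher. When it hangs fully home, turn the red keeper clockwise as far as it goes so that its arm lies over the ear, and let everything go; leave the food and the other kitchen things where they are.

Things in the scene. Friction and masses are not known exactly. Their poses are not given: they have to be found in the camera images.
- cassette: Loose blade cassette, 0.35 kg: steel box frame 56 mm wide (y), 40 deep (x), 90 tall (z) round a blade grid, red tab on top, an ear with a hole at each upper corner. Origin: middle of the foot (40 x 56 mm, it stands on it). z up when standing or hung, +x to its back, y to its left ear. Ears and tab are flush with the back (x -8 to 20 mm). Starts flat on its back, tab roughly to the robot's right.
- ear_left (a point): Centre of the hole in the left ear, at the ear's underside (cassette frame x 4, y 46, z 85 mm). The ears are 5 mm thick, 28 x 32 mm and reach to y = +-60 mm; the hole is 10 mm wide and runs along z.
- ear_right (a point): The same for the right ear (x 4, y -46, z 85 mm).
- tab (a point): Grip point on the red tab: on its middle plane, 9 mm below its top (cassette frame x 6, y 0, z 117 mm). The tab is 10 mm thick (y), 28 mm deep (x) and rises 36 mm above the frame's top (z 90 to 126 mm).
- cutter: Chip cutter, fixed, 215 x 205 mm. Origin: on the table below the middle between its studs; +x from its open mouth back to pusher and lever (roughly away from the robot), z up. Two posts, inner faces at y = +-33 mm, x -16 to 20; each has a ledge 135 mm high out to y = +-100. Between them all is free from 26 mm above the table, back to x = 60. The rear lever (x 150 to 181) is 226 mm high.
- seat_left (a point): Foot of the left stud, on its axis at ledge height (cutter frame x 0, y 46, z 135 mm). The stud is upright, 8 mm thick, straight for 7 mm, then tapers to 3 mm at its tip 12 mm above the ledge. ear_left comes here when the cassette hangs home; the cassette's axes are then parallel to the cutter's and its foot is 50 mm above the table.
- seat_right (a point): The same for the right stud (y -46 mm).
- keeper (a joint): Angle of the keeper, a turn-button on the left ledge, axis upright at cutter frame x 9, y 82 mm; grows clockwise seen from above. At 0 its arm (36 mm) points to the cutter's +x, turned 0.17 rad to the middle, clear of the ear; at 1.4 (stop) it points to the middle and lies 1.5 mm above the left ear. Stays where left; turning takes 0.04 N m.
- keeper_grip (a point): Grip point on the keeper's axis, 166.5 mm above the table, in its upright red wing, 8.5 mm below the wing's top. The wing is 30 mm long (along the arm), 10 mm thick and 26 mm tall. x = along the arm, z up.
- strip_bowl: Wide steel bowl of cut potato strips, 293 mm across, 78 mm high; origin under its centre. Leave it.
- potato_a: Small potato, 49 x 76 x 40 mm, right of the cutter. Leave it.
- potato_b: Potato, 60 x 79 x 48 mm, right of the cutter. Leave it.
- peeler: Peeler with a red handle, 170 mm long, lying on the table. Leave it.
- garlic: Garlic bulb, 60 mm, on the chopping board at the left. Leave it.
- shaker: Shaker, 44 mm wide, 90 mm high, on the chopping board at the left. Leave it.
- board: Plastic chopping board lying fixed at the left of the table, 201 x 269 x 16 mm, with garlic and shaker on it; origin under its centre. Not a place to stand the cassette.
Mind the look-alikes: they are no part of the job. Several things have the shape of the cassette; the one meant has the colours described above.

How it is judged:
By the outcome, as a careful person would: the job done as asked, in the order asked, and still so for the second after the job is handed in, with the robot touching nothing.
It also fails if it takes over 58 s, if anything falls off the work surface, if the arm or the gripper's body presses on something with over 40 N, if the wrist force passes 120 N, or if a joint passes its speed limit or range.

## Working session

There is one attempt and no reset: what is moved stays moved. The work goes in short steps, Python scripts to look and compute and a tool call to move; the robot and the scene stay as the last step left them, time stands still between calls to the robot, and variables do not carry over. Pictures are saved under pics/ and viewed, at most 10 in all, crops included, and the job is handed in when it is done.

Besides the shell and the picture viewer there is one more tool, called after ">>>" in YAML: its name, and indented under it one key for each argument. move_arm: Moves the arm, as the interface text tells. Its arguments: {"type":"object","properties":{"motion":{"type":"array","items":{"type":"array","items":{"type":"number"}}},"grip_force":{"type":"number"}},"required":["motion"]}

```bash
mkdir -p pics; cat > h.py <<'E'
import numpy as np,cv2
from scipy.spatial.transform import Rotation as R
from rig import sensors,grab_frame,camera_params,order
def snap(n,f):
    P=camera_params(n); im,d=grab_frame(n)
    cv2.imwrite(f'pics/{f}.png',im[:,:,::-1]); np.savez(f'{f}.npz',im=im,d=d,K=P['camera_matrix'],T=P['world_from_camera'])
def cloud(f):
    z=np.load(f+'.npz');d=z['d'].astype(float);K=z['K'];v,u=np.mgrid[:480,:640]
    p=np.stack([(u-K[0][2])/K[0][0]*d,(v-K[1][2])/K[1][1]*d,d],-1)
    T=np.array(z['T']);return z['im'],p@T[:3,:3].T+T[:3,3],d
def st():
    s=sensors.sense();print({k:np.round(s[k],3).tolist() for k in ['clock','qpos','eef_pos','tcp_rot','contact_force','opening','grasp_force']});return s
E
python3 - <<'E'
from h import *
st()
for n in ['scene','top','wrist']: snap(n,n+'0')
for n in ['scene','top']: print(np.round(camera_params(n)['world_from_camera'],2).tolist())
E
```

```text
{'clock': 0.0, 'qpos': [-1.343, 0.354, 1.634, 0.0, 1.155, -0.002], 'eef_pos': [142.277, -608.1, 230.563], 'tcp_rot': [-3.14, -0.0, 0.23], 'contact_force': [0.283, 0.118, 0.054], 'opening': 0.995, 'grasp_force': 0.0}
[[-0.81, -0.42, 0.42, -149.41], [-0.59, 0.58, -0.56, 959.28], [-0.01, -0.7, -0.72, 1240.62], [0.0, 0.0, 0.0, 1.0]]
[[0.08, -0.97, 0.22, 164.58], [-1.0, -0.08, 0.01, 71.71], [0.0, -0.23, -0.97, 1651.51], [0.0, 0.0, 0.0, 1.0]]
```

View pics/top0.png

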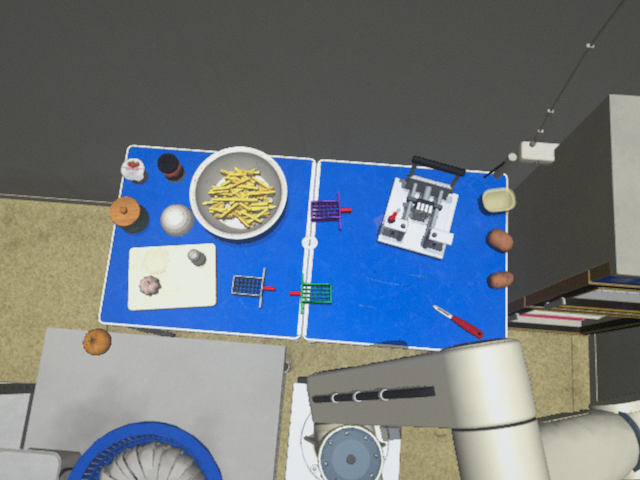

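View pics/scene0.png

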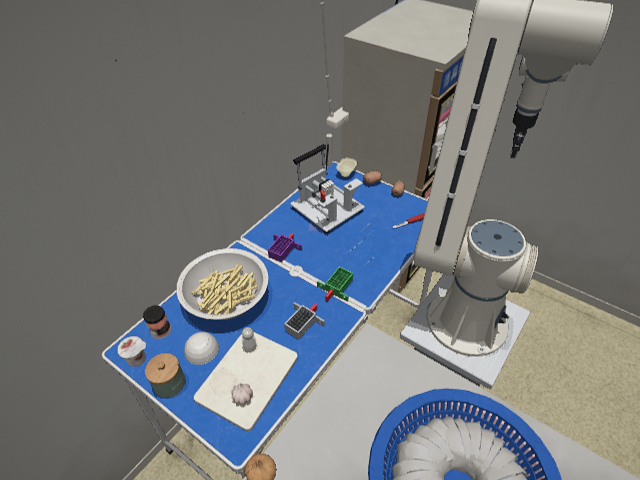

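Candidates for the cassette in the top view are purple (326,210), green (315,293) and steel grey with its red tab to the right (250,286). The steel one matches the description. The cutter is at (420,215) with the red keeper at (392,216). I'll check with a crop and measure.

```bash
python3 - <<'E'
from h import *
im=cv2.imread('pics/top0.png')
a=cv2.resize(im[260:315,220:290],None,fx=7,fy=7,interpolation=cv2.INTER_CUBIC)
b=cv2.resize(im[150:265,370:470],None,fx=4,fy=4,interpolation=cv2.INTER_CUBIC)
c=np.zeros((460,900,3),np.uint8);c[:385,:490]=a;c[:460,490:890]=b
cv2.imwrite('pics/crop1.png',c[:,:890][:, :][:460] if 0 else cv2.resize(c,(800,409)))
I,p,d=cloud('top0')
for n,(u0,u1,v0,v1) in dict(cas=(222,280,264,312),cut=(370,470,150,265)).items():
    q=p[v0:v1,u0:u1].reshape(-1,3);print(n)
    h,e=np.histogram(q[:,2],bins=np.arange(-10,260,5));print([(int(x),int(k)) for x,k in zip(e,h) if k>5])
q=p[264:312,222:280];m=(q[...,2]>12);x=q[m];print(x.min(0),x.max(0),len(x))
m2=q[...,2]>30;r=cv2.minAreaRect(q[m2][:,:2].astype(np.float32));print('all',r)
red=(I[...,0].astype(int)>120)&(I[...,1]<70)&(I[...,2]<80)
for n,(u0,u1,v0,v1) in dict(tab=(255,285,275,300),keep=(375,410,200,240)).items():
    k=red[v0:v1,u0:u1];s=p[v0:v1,u0:u1][k];print(n,len(s),s.mean(0),s.min(0),s.max(0))
E
```

```text
cas
[(-10, 112), (-5, 679), (0, 1011), (5, 363), (10, 69), (15, 57), (20, 84), (25, 94), (30, 107), (35, 95), (40, 77), (45, 18)]
cut
[(-10, 562), (-5, 1949), (0, 1855), (5, 469), (10, 76), (15, 225), (20, 1007), (25, 1218), (30, 435), (35, 124), (40, 80), (45, 82), (50, 93), (55, 77), (60, 107), (65, 100), (70, 90), (75, 102), (80, 102), (85, 103), (90, 185), (95, 254), (100, 205), (105, 135), (110, 85), (115, 80), (120, 142), (125, 222), (130, 312), (135, 236), (140, 47), (145, 18), (150, 12), (155, 15), (160, 11), (165, 9), (170, 32), (175, 15), (180, 12), (195, 11), (205, 6), (210, 21), (215, 96), (220, 200), (225, 103), (230, 12)]
[164.58194299  71.71007219  12.10175613] [ 477.13749617  385.39639555 1651.50900884] 573
all ((295.92926025390625, 230.77755737304688), (395.11444091796875, 118.75578308105469), 33.72366714477539)
tab 30 [413.5250072  256.09281917  27.47777313] [410.07035151 240.70551777  13.38291624] [416.99337949 270.37805439  38.26829831]
keep 30 [618.72878845 -83.68993373 168.95954471] [608.52857578 -92.36455526 140.01755259] [630.02753408 -74.6852092  181.5719678 ]
```

View pics/crop1.png

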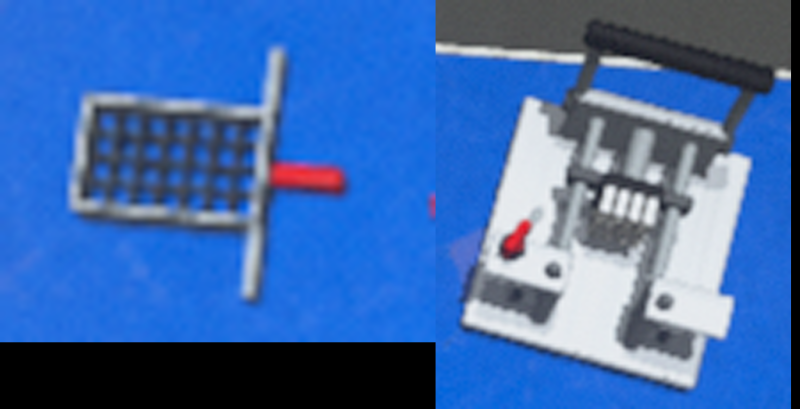

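The crop confirms it: grey steel frame, red tab to the right, ears flush at the underside, lying on its back. The cutter's rear points about 13° to the right, and its keeper is on the left ledge. Next I'll get the wrist camera offset and compute viewing moves.

```bash
cat >> h.py <<'E'
def Rm(rpy): return R.from_euler('xyz',rpy)
def goal(pos,rpy,v=None):
    "shift (m) and rotvec in tool axes, from current pose"
    s=sensors.sense();A=Rm(s['tcp_rot']);d=A.inv().apply(np.array(pos)-s['eef_pos'])/1000
    w=(A.inv()*Rm(rpy)).as_rotvec();print('turn',w.round(3),'deg',np.degrees(np.linalg.norm(w)).round(1),'shift',d.round(4),'rows>=',max(np.linalg.norm(d)/.0625,np.degrees(np.linalg.norm(w))/10.7).round(1))
E
python3 - <<'E'
from h import *
s=st();A=np.eye(4);A[:3,:3]=Rm(s['tcp_rot']).as_matrix();A[:3,3]=s['eef_pos']
P=camera_params('wrist');print((np.linalg.inv(A)@P['world_from_camera']).round(2),P['camera_matrix'])
goal([480,-150,420],[3.1416,0,1.3]);goal([400,-150,420],[3.1416,0,1.3])
E
```

```text
{'clock': 0.15, 'qpos': [-1.343, 0.354, 1.634, 0.0, 1.155, -0.002], 'eef_pos': [142.274, -608.213, 230.716], 'tcp_rot': [-3.14, -0.0, 0.23], 'contact_force': [-0.906, -0.673, -0.126], 'opening': 0.999, 'grasp_force': 0.0}
[[ 0.0000e+00 -9.5000e-01 -3.0000e-01  7.6450e+01]
 [ 1.0000e+00  0.0000e+00 -0.0000e+00 -9.0000e-02]
 [ 0.0000e+00 -3.0000e-01  9.5000e-01 -1.4388e+02]
 [ 0.0000e+00  0.0000e+00  0.0000e+00  1.0000e+00]] [[375.65361553   0.         319.43949928]
 [  0.         375.65361553 243.84591782]
 [  0.           0.           1.        ]]
turn [-1.00e-03 -1.00e-03 -1.07e+00] deg 61.3 shift [ 0.4332 -0.3695 -0.1889] rows>= 9.6
turn [-1.00e-03 -1.00e-03 -1.07e+00] deg 61.3 shift [ 0.3553 -0.3877 -0.1889] rows>= 8.9
```

```bash
python3 - <<'E'
from h import *
goal([585,-130,390],[3.1416,0,1.3])
E
```

```text
turn [-1.00e-03 -1.00e-03 -1.07e+00] deg 61.3 shift [ 0.54   -0.365  -0.1589] rows>= 10.7
```

The manual's scale: turns go in shares of pi rad. Converting my numbers, -1.07 rad is -0.3406.

>>> move_arm:
  motion:
    - [0,0,-0.0318,0.02,-0.01,-0.06,0.085]
    - [0,0,-0.3406,0.54,-0.365,-0.159,0.085]
    - [0,0,-0.3406,0.54,-0.365,-0.159,0.085]
    - [0,0,-0.3406,0.54,-0.365,-0.159,0.085]
    - [0,0,-0.3406,0.54,-0.365,-0.159,0.085]
    - [0,0,-0.3406,0.54,-0.365,-0.159,0.085]
    - [0,0,-0.3406,0.54,-0.365,-0.159,0.085]
    - [0,0,-0.3406,0.54,-0.365,-0.159,0.085]

```text
clock: 1.15
eef_pos: [452.1, -274.5, 359.0]
tcp_rot: [3.141, 0.0, 1.3]
contact_force: [0.5, -0.0, -0.0]
opening: 0.999
grasp_force: 0.0
```

```bash
python3 - <<'E'
from h import *
st();goal([585,-130,390],[3.1416,0,1.3])
E
```

```text
{'clock': 1.15, 'qpos': [-0.548, 0.1, 1.675, -0.0, 1.366, -0.278], 'eef_pos': [452.132, -274.46, 359.035], 'tcp_rot': [3.141, 0.0, 1.3], 'contact_force': [0.524, -0.012, -0.034], 'opening': 0.999, 'grasp_force': 0.0}
turn [0. 0. 0.] deg 0.0 shift [ 0.1747  0.0894 -0.031 ] rows>= 3.2
```

>>> move_arm:
  motion:
    - [0,0,0,0.175,0.09,-0.031,0.085]
    - [0,0,0,0.175,0.09,-0.031,0.085]
    - [0,0,0,0.175,0.09,-0.031,0.085]
    - [0,0,0,0.175,0.09,-0.031,0.085]
    - [0,0,0,0.175,0.09,-0.031,0.085]

```text
clock: 1.78
eef_pos: [584.7, -131.3, 389.2]
tcp_rot: [-3.141, 0.0, 1.301]
contact_force: [-0.5, -0.3, 0.5]
opening: 0.997
grasp_force: 0.0
```

```bash
python3 - <<'E'
from h import *
st();snap('wrist','w1');st()
I,p,d=cloud('w1')
red=(I[...,0].astype(int)>120)&(I[...,1]<70)&(I[...,2]<80)
s=p[red];print(len(s),s.mean(0),s.min(0),s.max(0))
m=(p[...,2]>128)&(p[...,2]<141);q=p[m];print(len(q),q.min(0),q.max(0))
goal([400,250,330],[3.1416,0,1.57])
E
```

```text
{'clock': 1.775, 'qpos': [-0.223, 0.206, 1.487, -0.0, 1.45, 0.046], 'eef_pos': [584.66, -131.307, 389.158], 'tcp_rot': [-3.141, 0.0, 1.301], 'contact_force': [-0.505, -0.309, 0.547], 'opening': 0.997, 'grasp_force': 0.0}
{'clock': 1.825, 'qpos': [-0.225, 0.205, 1.488, -0.001, 1.45, 0.046], 'eef_pos': [584.032, -132.127, 389.188], 'tcp_rot': [-3.14, 0.001, 1.3], 'contact_force': [-0.097, 0.157, -0.774], 'opening': 0.998, 'grasp_force': 0.0}
884 [ 511.10466834 -173.53839131   75.42809961] [ 322.98101574 -383.67738551    9.55935415] [680.85620548  60.17130204 533.00475806]
8039 [ 561.74768285 -446.63496042  128.00775302] [857.88227263 -10.41871112 140.99811996]
turn [-0.001  0.    -0.27 ] deg 15.5 shift [ 0.319  -0.2795  0.0593] rows>= 6.9
```

View pics/w1.png

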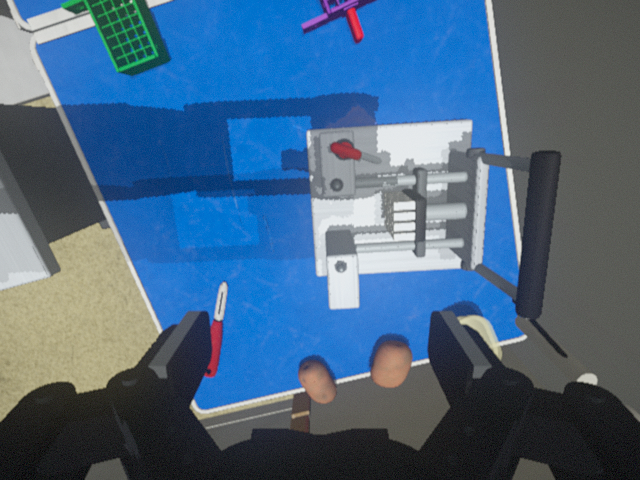

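The wrist view shows the studs at (337,184) on the left and (341,266) on the right, and the red keeper wing at (343,149) with its arm pointing right (rearward).

```bash
cat >> h.py <<'E'
def ray(f,u,v,z):
    a=np.load(f+'.npz');T=np.array(a['T']);r=T[:3,:3]@np.linalg.inv(a['K'])@[u,v,1];return T[:3,3]+r*(z-T[2,3])/r[2]
E
python3 - <<'E'
from h import *
I,p,d=cloud('w1');g=I.mean(2)
S=[]
for n,(u,v) in dict(L=(337,184),R=(341,266)).items():
    w=g[v-9:v+10,u-9:u+10];m=w<0.6*np.median(w) if 0 else w<w.min()+0.5*(np.median(w)-w.min())
    k,lab,stt,c=cv2.connectedComponentsWithStats(m.astype(np.uint8));i=lab[9,9];cu,cv_=c[i]+[u-9,v-9]
    a=[ray('w1',cu,cv_,z) for z in (135,147)];print(n,stt[i],cu,cv_,a,p[v,u]);S.append((a[0]+a[1])/2)
dd=S[0]-S[1];print('dist',np.linalg.norm(dd),'yaw',np.arctan2(-dd[0],dd[1]),'mid',(S[0]+S[1])/2)
# ledge patches
for b in [(322,350,162,176),(330,353,285,303)]:
    print(np.median(p[b[2]:b[3],b[0]:b[1],2]))
red=(I[...,0].astype(int)>120)&(I[...,1]<70)&(I[...,2]<80);k=np.zeros_like(red);k[135:170,325:370]=1
s=p[red&k];t=s[s[:,2]>168];print(len(s),len(t),np.median(t,0),cv2.minAreaRect(t[:,:2].astype(np.float32)))
E
```

```text
L [  2   3  13  13 121] 336.099173553719 184.36363636363637 [array([ 605.76392427, -118.81913891,  135.        ]), array([ 605.74922338, -116.97547001,  147.        ])] [ 606.73136472 -116.75218348  147.70686341]
R [ 3  4 12 11 97] 340.17525773195877 265.7319587628866 [array([ 586.95226799, -208.92921831,  135.        ]), array([ 587.50474594, -204.36869508,  147.        ])] [ 588.21475197 -205.63904248  145.09523418]
dist 90.66501550487517 yaw -0.20580720890143991 mid [ 596.49254039 -162.27313058  141.        ]
136.10409528498388
136.2646977677232
304 277 [621.63527486 -84.41177999 175.36306968] ((622.241943359375, -84.95288848876953), (9.708784103393555, 27.577800750732422), 56.70663833618164)
```

In the tool's units: -0.27 rad is -0.0859.

>>> move_arm:
  motion:
    - [0,0,-0.0318,0.055,-0.02,-0.01,0.085]
    - [0,0,-0.0859,0.319,-0.28,0.02,0.085]
    - [0,0,-0.0859,0.319,-0.28,0.059,0.085]
    - [0,0,-0.0859,0.319,-0.28,0.059,0.085]
    - [0,0,-0.0859,0.319,-0.28,0.059,0.085]
    - [0,0,-0.0859,0.319,-0.28,0.059,0.085]
    - [0,0,-0.0859,0.319,-0.28,0.059,0.085]
    - [0,0,-0.0859,0.319,-0.28,0.059,0.085]

```text
clock: 2.82
eef_pos: [398.0, 251.5, 329.7]
tcp_rot: [-3.14, 0.001, 1.573]
contact_force: [0.9, -0.2, 0.2]
opening: 0.998
grasp_force: 0.0
```

```bash
python3 - <<'E'
from h import *
st();snap('wrist','w2');st()
E
```

```text
{'clock': 2.825, 'qpos': [0.56, 0.02, 1.824, 0.0, 1.3, 0.558], 'eef_pos': [397.98, 251.511, 329.724], 'tcp_rot': [-3.14, 0.001, 1.573], 'contact_force': [0.863, -0.248, 0.182], 'opening': 0.998, 'grasp_force': 0.0}
{'clock': 2.875, 'qpos': [0.557, 0.02, 1.823, -0.0, 1.3, 0.557], 'eef_pos': [399.172, 250.471, 330.214], 'tcp_rot': [-3.141, 0.001, 1.572], 'contact_force': [0.443, -0.438, -0.0], 'opening': 0.998, 'grasp_force': 0.0}
```

View pics/w2.png

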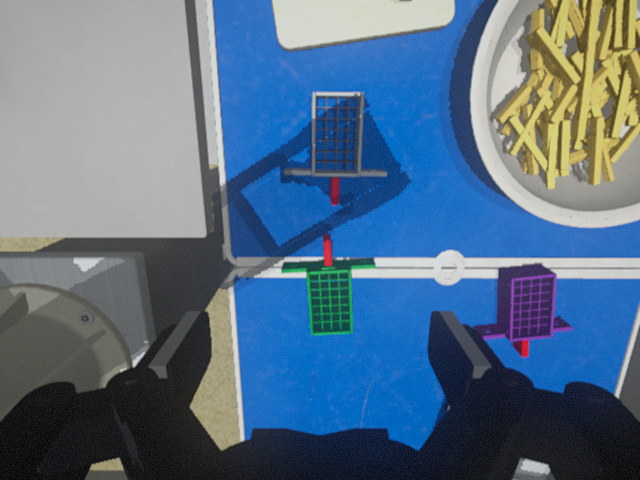

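The steel cassette in w2 has its frame at (312–363, 92–175), ears along row 173 from (283) to (387), and red tab tip at (335,203). Green sits just below it and purple at the right. I'll fit its pose.

```bash
python3 - <<'E'
from h import *
I,p,d=cloud('w2')
sub=np.zeros(d.shape,bool);sub[85:182,305:370]=1
m=sub&(p[...,2]>33)&(p[...,2]<46);q=p[m];r=cv2.minAreaRect(q[:,:2].astype(np.float32));print(len(q),'z',np.median(q[:,2]),r)
sub[:]=0;sub[165:182,278:392]=1;m=sub&(p[...,2]>18)&(p[...,2]<34);q=p[m];print('ears',len(q),cv2.minAreaRect(q[:,:2].astype(np.float32)),np.median(q[:,2]))
red=(I[...,0].astype(int)>110)&(I[...,1]<70)&(I[...,2]<80);k=np.zeros_like(red);k[176:206,325:345]=1
t=p[red&k];t=t[t[:,2]>15];print('tab',len(t),np.median(t,0),t.min(0),t.max(0),cv2.fitLine(t[:,:2].astype(np.float32),2,0,.01,.01).ravel())
for u,v,z in [(312,93,40),(363,93,40),(361,172,40),(313,172,40),(284,170,28),(387,173,28),(335,203,28)]: print(u,v,ray('w2',u,v,z).round(1))
E
```

```text
1590 z 40.742954051432065 ((416.1018371582031, 317.8700866699219), (92.14798736572266, 57.32432174682617), 89.72186279296875)
ears 409 ((415.5362854003906, 275.5234680175781), (119.76860046386719, 19.268388748168945), 1.214814305305481) 29.64826949794417
tab 146 [415.24246956 258.31813386  29.62189923] [398.24657514 240.0096043   27.04015312] [419.10447409 327.97306149 473.53820732] [ 6.6976398e-02 -9.9775457e-01  4.1494717e+02  2.5884488e+02]
312 93 [388.8 362.   40. ]
363 93 [443.6 362.1  40. ]
361 172 [444.4 278.2  40. ]
313 172 [389.7 278.1  40. ]
284 170 [355.5 278.9  28. ]
387 173 [476.2 275.7  28. ]
335 203 [415.8 239.9  28. ]
```

```bash
cat >> h.py <<'E'
def rpy(x,y,z): return R.from_matrix(np.array([x,y,z],float).T).as_euler('xyz')
c,s_=np.cos(np.radians(40)),np.sin(np.radians(40))
LIE=rpy([0,c,s_],[1,0,0],[0,s_,-c]); STD=rpy([0,s_,-c],[1,0,0],[0,-c,-s_])
E
python3 - <<'E'
from h import *
print(LIE,STD);t=np.array([416.3,325.7,11.5]);z=np.array([0,s_,-c]);goal(t-100*z,LIE);goal(t,LIE)
E
```

```text
[ 3.14159265 -0.6981317   1.57079633] [3.14159265 0.87266463 1.57079633]
turn [-0.001  0.699  0.001] deg 40.0 shift [0.0111 0.0173 0.2421] rows>= 3.9
turn [-0.001  0.699  0.001] deg 40.0 shift [0.0755 0.0174 0.3186] rows>= 5.2
```

In the tool's units: 0.7 rad is 0.2228.

>>> move_arm:
  motion:
    - [0,0.0541,0,0.003,0.004,0.055,0.085]
    - [0,0.1146,0,0.006,0.009,0.11,0.085]
    - [0,0.1719,0,0.009,0.014,0.16,0.085]
    - [0,0.2228,0,0.011,0.0175,0.22,0.085]
    - [0,0.2228,0,0.011,0.0175,0.242,0.085]
    - [0,0.2228,0,0.03,0.0175,0.265,0.085]
    - [0,0.2228,0,0.0435,0.0175,0.2805,0.085]
    - [0,0.2228,0,0.0435,0.0175,0.2805,0.085]

```text
clock: 3.88
eef_pos: [418.1, 292.6, 49.3]
tcp_rot: [-3.14, -0.699, 1.567]
contact_force: [0.4, 0.7, 0.5]
opening: 0.994
grasp_force: 0.0
```

```bash
python3 - <<'E'
from h import *
st();goal([416.3,325.7,11.5],LIE)
E
```

```text
{'clock': 3.875, 'qpos': [0.167, 0.516, 2.215, 1.256, 0.731, -0.938], 'eef_pos': [418.149, 292.607, 49.32], 'tcp_rot': [-3.14, -0.699, 1.567], 'contact_force': [0.356, 0.745, 0.522], 'opening': 0.994, 'grasp_force': 0.0}
turn [ 0.001 -0.001 -0.003] deg 0.2 shift [ 0.001  -0.0019  0.0502] rows>= 0.8
```

>>> move_arm:
  motion:
    - [0,0,0,0.0005,-0.0015,0.025,0.085]
    - [0,0,0,0.001,-0.002,0.05,0.085]
    - [0,0,0,0.001,-0.002,0.05,0.07]
    - [0,0,0,0.001,-0.002,0.05,0.04]
    - [0,0,0,0.001,-0.002,0.05,0.04]
    - [0,0,0,0.001,-0.002,0.05,0.04]
    - [0,0,0,0.001,-0.002,0.05,0.04]
  grip_force: 60

```text
clock: 4.75
eef_pos: [416.8, 326.6, 14.0]
tcp_rot: [3.139, -0.701, 1.571]
contact_force: [-1.1, -5.6, 8.5]
opening: 0.648
grasp_force: 64.4
```

```bash
python3 - <<'E'
from h import *
st();goal([450,200,200],[3.1416,0,1.57]);goal([500,34.6,150],STD)
E
```

```text
{'clock': 4.75, 'qpos': [0.245, 0.603, 2.204, 1.411, 0.685, -1.047], 'eef_pos': [416.764, 326.554, 13.984], 'tcp_rot': [3.139, -0.701, 1.571], 'contact_force': [-1.078, -5.645, 8.466], 'opening': 0.648, 'grasp_force': 64.425}
turn [ 0.002 -0.701 -0.   ] deg 40.2 shift [ 0.0232  0.0338 -0.2237] rows>= 3.8
turn [ 0.002 -1.574 -0.002] deg 90.2 shift [-0.1354  0.084  -0.292 ] rows>= 8.4
```

In the tool's units: -0.7 rad is -0.2228.

>>> move_arm:
  motion:
    - [0,0,0,0.02,0,-0.024,0.04]
    - [0,0,0,0.05,0.005,-0.06,0.04]
    - [0,-0.0477,0,0.06,0.015,-0.11,0.04]
    - [0,-0.105,0,0.05,0.025,-0.16,0.04]
    - [0,-0.1623,0,0.035,0.03,-0.2,0.04]
    - [0,-0.2228,0,0.023,0.034,-0.224,0.04]
    - [0,-0.2228,0,0.023,0.034,-0.224,0.04]
    - [0,-0.2228,0,0.023,0.034,-0.224,0.04]

```text
clock: 5.75
eef_pos: [449.9, 200.8, 199.6]
tcp_rot: [3.14, 0.0, 1.571]
contact_force: [-1.1, -0.7, -2.5]
opening: 0.647
grasp_force: 65.0
```

```bash
python3 - <<'E'
from h import *
st();goal([500,34.6,200],STD)
E
```

```text
{'clock': 5.75, 'qpos': [0.417, 0.182, 1.944, -0.001, 1.014, 0.417], 'eef_pos': [449.852, 200.845, 199.592], 'tcp_rot': [3.14, 0.0, 1.571], 'contact_force': [-1.066, -0.691, -2.492], 'opening': 0.647, 'grasp_force': 64.993}
turn [ 0.002 -0.872 -0.   ] deg 50.0 shift [-0.1663  0.05   -0.0003] rows>= 4.7
```

In the tool's units: -0.872 rad is -0.2776.

>>> move_arm:
  motion:
    - [0,-0.0509,0,-0.03,0.01,0,0.04]
    - [0,-0.1082,0,-0.065,0.02,0,0.04]
    - [0,-0.1655,0,-0.1,0.03,0,0.04]
    - [0,-0.2228,0,-0.135,0.04,0,0.04]
    - [0,-0.2776,0,-0.166,0.05,0,0.04]
    - [0,-0.2776,0,-0.166,0.05,0,0.04]
    - [0,-0.2776,0,-0.166,0.05,0,0.04]

```text
clock: 6.62
eef_pos: [498.9, 34.2, 198.2]
tcp_rot: [-3.139, 0.868, 1.571]
contact_force: [-0.1, -0.0, -3.2]
opening: 0.646
grasp_force: 65.0
```

```bash
python3 - <<'E'
from h import *
st();snap('scene','s1')
im=cv2.imread('pics/s1.png');cv2.imwrite('pics/s1c.png',cv2.resize(im[150:330,220:440],None,fx=3,fy=3))
I,p,d=cloud('s1')
m=(p[...,0]>380)&(p[...,0]<600)&(p[...,1]>-40)&(p[...,1]<70)&(p[...,2]>60)&(p[...,2]<330)&(d>0)
q=p[m];print(len(q),q.min(0),q.max(0))
E
```

```text
{'clock': 6.625, 'qpos': [0.532, 0.474, 1.847, -0.726, 1.414, 0.878], 'eef_pos': [498.919, 34.242, 198.249], 'tcp_rot': [-3.139, 0.868, 1.571], 'contact_force': [-0.138, -0.013, -3.215], 'opening': 0.646, 'grasp_force': 65.05}
313 [435.58769333  18.22075797 158.21043393] [527.28857914  69.6559059  258.52914221]
```

View pics/s1c.png

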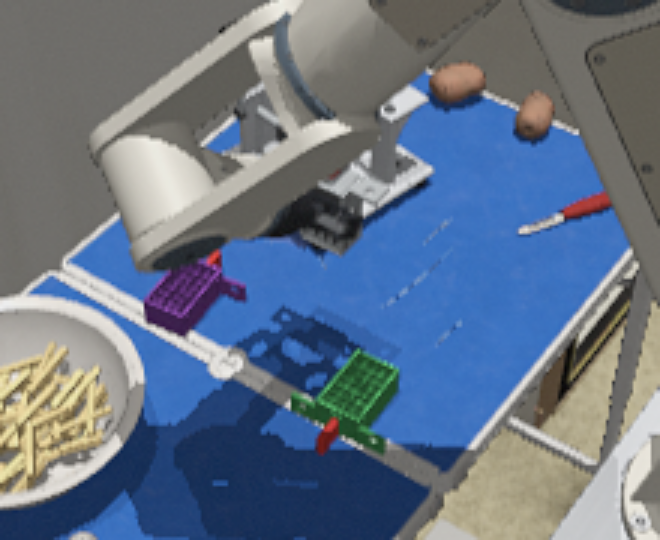

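The picture shows the arm holding the cassette (mostly hidden, around (330,230)) with the wrist elbow at (150,250), over the purple and green look-alikes. I'll check how low the wrist is before lowering.

```bash
python3 - <<'E'
from h import *
I,p,d=cloud('s1')
for u0,u1,v0,v1 in [(250,300,200,240),(300,340,212,235)]:
    q=p[v0:v1,u0:u1].reshape(-1,3);q=q[q[:,2]>70];i=np.argsort(q[:,2]);print(q[i[:400:50]].round(0).tolist())
s=sensors.sense()
# grasp frame at cassette: foot height = grasp z - 50 (grasp was at cassette z ~ )
G0=np.array([416.8,326.6,14.0])-19*np.array([0,s_,-c]);print('G0',G0,'cass z',363.8-G0[1])
A=Rm(s['tcp_rot']).as_matrix();print('G',np.array(s['eef_pos'])-19*A[:,2]);
h=363.8-G0[1]; goal([500,34.6,h-19*s_+6],STD)
E
```

```text
[[854.0, 55.0, 70.0], [457.0, 332.0, 378.0], [465.0, 353.0, 391.0], [459.0, 355.0, 399.0], [430.0, 309.0, 404.0], [446.0, 345.0, 409.0], [438.0, 335.0, 413.0], [426.0, 309.0, 416.0]]
[[471.0, 26.0, 158.0], [504.0, 48.0, 166.0], [506.0, 50.0, 225.0], [464.0, 65.0, 241.0], [431.0, 114.0, 250.0], [430.0, 120.0, 259.0], [474.0, 162.0, 268.0], [431.0, 108.0, 274.0]]
G0 [416.8        314.38703542  28.55484442] cass z 49.41296458404423
G [499.284564    48.87785385 211.15549562]
turn [-0.002 -0.005 -0.001] deg 0.3 shift [0.1189 0.0008 0.1005] rows>= 2.5
```

In the tool's units: -0.004 rad is -0.0013.

>>> move_arm:
  motion:
    - [0,-0.0013,0,0.03,0.001,0.025,0.04]
    - [0,-0.0013,0,0.06,0.001,0.05,0.04]
    - [0,-0.0013,0,0.09,0.001,0.0755,0.04]
    - [0,-0.0013,0,0.113,0.001,0.0955,0.04]
    - [0,-0.0013,0,0.119,0.001,0.1005,0.04]
    - [0,-0.0013,0,0.119,0.001,0.1005,0.04]

```text
clock: 7.42
eef_pos: [501.0, 34.1, 43.8]
tcp_rot: [3.141, 0.875, 1.569]
contact_force: [0.7, 0.2, -4.0]
opening: 0.646
grasp_force: 65.0
```

```bash
python3 - <<'E'
from h import *
s=st();goal([s['eef_pos'][0],s['eef_pos'][1],s['eef_pos'][2]-8],STD)
snap('top','t1');I,p,d=cloud('t1')
m=(p[...,0]>400)&(p[...,0]<600)&(p[...,1]>-40)&(p[...,1]<60)&(d>0)&(p[...,2]>20)&(p[...,2]<140);q=p[m];print(len(q),q.min(0),q.max(0))
cv2.imwrite('pics/t1c.png',cv2.resize(cv2.imread('pics/t1.png')[180:330,290:440],None,fx=4,fy=4))
E
```

```text
{'clock': 7.425, 'qpos': [0.533, 0.729, 1.872, -0.783, 1.214, 1.08], 'eef_pos': [500.958, 34.142, 43.823], 'tcp_rot': [3.141, 0.875, 1.569], 'contact_force': [0.716, 0.205, -3.969], 'opening': 0.646, 'grasp_force': 64.977}
turn [-0.001  0.002 -0.001] deg 0.2 shift [ 0.0061 -0.      0.0051] rows>= 0.1
468 [440.80810643  23.7338596   54.48274705] [560.86418669  59.93494411 136.55190433]
```

View pics/t1c.png

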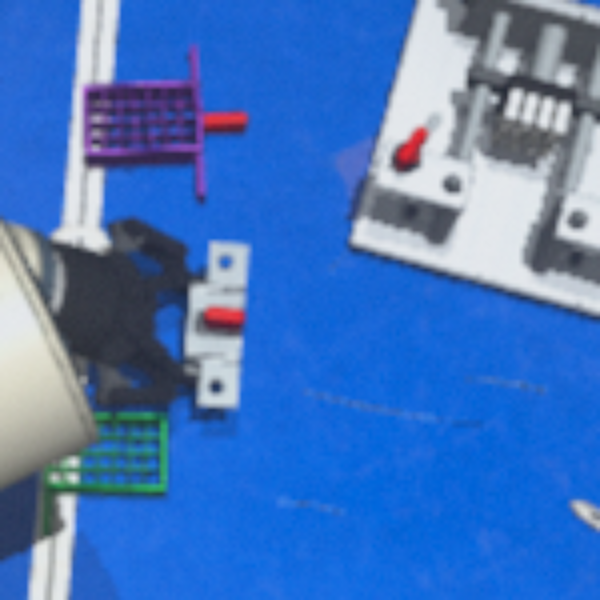

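The cassette is upright with its tab on top and its back facing right, clear of green and purple. I'll lower it to contact.

In the tool's units: 0.002 rad is 0.0006.

>>> move_arm:
  motion:
    - [0,0.0006,0,0.0023,0,0.0019,0.04]
    - [0,0.0006,0,0.0038,0,0.0032,0.04]
    - [0,0.0006,0,0.0046,0,0.0039,0.04]
    - [0,0.0006,0,0.0046,0,0.0039,0.04]

```text
clock: 7.98
eef_pos: [500.8, 34.0, 37.6]
tcp_rot: [3.141, 0.875, 1.569]
contact_force: [-0.5, 2.6, 4.6]
opening: 0.647
grasp_force: 65.6
```

>>> move_arm:
  motion:
    - [0,0,0,-0.0003,0,-0.0002,0.062]
    - [0,0,0,-0.0003,0,-0.0002,0.085]
    - [0,0,0,-0.0003,0,-0.0002,0.085]
    - [0,0,0,-0.0003,0,-0.0002,0.085]
    - [0,0,0,0,0,-0.03,0.085]
    - [0,0,0,0,0,-0.08,0.085]
    - [0,0,0,0,0,-0.13,0.085]
    - [0,0,0,0,0,-0.13,0.085]

```text
clock: 8.98
eef_pos: [502.3, 136.6, 122.2]
tcp_rot: [3.135, 0.871, 1.567]
contact_force: [-0.7, -0.5, -0.4]
opening: 0.996
grasp_force: 0.0
```

```bash
python3 - <<'E'
from h import *
st()
goal([500,70,340],[3.1416,0,1.57])
goal([500,70,340],[3.1416,0,-1.57])
E
```

```text
{'clock': 8.975, 'qpos': [0.67, 0.655, 1.737, -0.655, 1.42, 1.003], 'eef_pos': [502.276, 136.597, 122.154], 'tcp_rot': [3.135, 0.871, 1.567], 'contact_force': [-0.691, -0.514, -0.406], 'opening': 0.996, 'grasp_force': 0.0}
turn [0.005 0.871 0.   ] deg 49.9 shift [-0.2095 -0.0014 -0.0894] rows>= 4.7
turn [ 1.324 -0.007  2.847] deg 179.9 shift [-0.2095 -0.0014 -0.0894] rows>= 16.8
```

In the tool's units: 0.56 rad is 0.1783.

>>> move_arm:
  motion:
    - [0,0.0159,0,-0.03,0,-0.03,0.085]
    - [0,0.0637,0,-0.08,0,-0.05,0.085]
    - [0,0.121,0,-0.12,-0.001,-0.07,0.085]
    - [0,0.1783,0,-0.16,-0.001,-0.08,0.085]
    - [0.0016,0.2355,0,-0.19,-0.001,-0.085,0.085]
    - [0.0016,0.2772,0,-0.209,-0.001,-0.089,0.085]
    - [0.0016,0.2772,0,-0.209,-0.001,-0.089,0.085]
    - [0.0016,0.2772,0,-0.209,-0.001,-0.089,0.085]

```text
clock: 9.98
eef_pos: [498.9, 67.2, 336.3]
tcp_rot: [-3.135, 0.005, 1.566]
contact_force: [0.5, -0.1, 0.1]
opening: 0.997
grasp_force: 0.0
```

```bash
python3 - <<'E'
from h import *
st();snap('wrist','w3');st()
I,p,d=cloud('w3')
k=(p[...,0]>420)&(p[...,0]<580)&(p[...,1]>-30)&(p[...,1]<70)&(d>0)
m=k&(p[...,2]>80)&(p[...,2]<100);q=p[m];print('top',len(q),np.median(q[:,2]),cv2.minAreaRect(q[:,:2].astype(np.float32)))
m=k&(p[...,2]>118)&(p[...,2]<140);q=p[m];print('tab',len(q),np.median(q[:,2]),cv2.minAreaRect(q[:,:2].astype(np.float32)),q.mean(0))
E
```

```text
{'clock': 9.975, 'qpos': [0.134, 0.075, 1.751, -0.004, 1.323, 0.139], 'eef_pos': [498.89, 67.152, 336.313], 'tcp_rot': [-3.135, 0.005, 1.566], 'contact_force': [0.5, -0.083, 0.07], 'opening': 0.997, 'grasp_force': 0.0}
{'clock': 10.025, 'qpos': [0.135, 0.075, 1.751, -0.004, 1.323, 0.139], 'eef_pos': [498.885, 67.895, 336.115], 'tcp_rot': [-3.134, 0.005, 1.568], 'contact_force': [0.107, 0.686, 0.588], 'opening': 0.994, 'grasp_force': 0.0}
top 3153 91.15814677330087 ((500.8717956542969, 41.80330276489258), (120.23563385009766, 40.36298370361328), 0.7580332159996033)
tab 275 126.61578506930294 ((501.0592041015625, 36.35183334350586), (8.990585327148438, 27.118223190307617), 0.05155552178621292) [501.07124722  37.26468318 126.26679053]
```

View pics/w3.png

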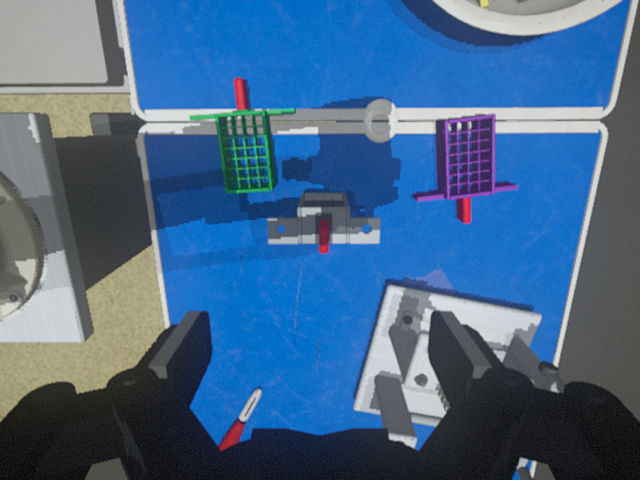

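The cassette stands free at (323,225) with its red tab on top at (323,235), ears level, back facing down in the image. I'll grasp it by the tab.

```bash
python3 - <<'E'
from h import *
goal([501,36.5,99],[3.1416,0,1.578]);goal([501,36.5,150],[3.1416,0,1.578])
E
```

```text
turn [-0.007  0.005 -0.01 ] deg 0.8 shift [-0.0302  0.0039  0.2372] rows>= 3.8
turn [-0.007  0.005 -0.01 ] deg 0.8 shift [-0.0305  0.0036  0.1862] rows>= 3.0
```

In the tool's units: -0.01 rad is -0.0032.

>>> move_arm:
  motion:
    - [-0.0022,0.0016,-0.0032,-0.01,0.001,0.055,0.05]
    - [-0.0022,0.0016,-0.0032,-0.02,0.003,0.11,0.05]
    - [-0.0022,0.0016,-0.0032,-0.0305,0.0036,0.165,0.05]
    - [-0.0022,0.0016,-0.0032,-0.0305,0.0036,0.186,0.05]
    - [-0.0022,0.0016,-0.0032,-0.0303,0.0038,0.215,0.05]
    - [-0.0022,0.0016,-0.0032,-0.0302,0.0039,0.233,0.05]
    - [-0.0022,0.0016,-0.0032,-0.0302,0.0039,0.2372,0.05]
    - [-0.0022,0.0016,-0.0032,-0.0302,0.0039,0.2372,0.05]

```text
clock: 11.02
eef_pos: [502.0, 37.6, 100.2]
tcp_rot: [3.14, -0.002, 1.579]
contact_force: [-0.4, 0.4, 0.1]
opening: 0.588
grasp_force: 0.0
```

```bash
python3 - <<'E'
from h import *
st();goal([501,36.5,99],[3.1416,0,1.578])
E
```

```text
{'clock': 11.025, 'qpos': [0.071, 0.34, 2.002, 0.002, 0.798, 0.061], 'eef_pos': [501.991, 37.556, 100.154], 'tcp_rot': [3.14, -0.002, 1.579], 'contact_force': [-0.385, 0.375, 0.13], 'opening': 0.588, 'grasp_force': 0.0}
turn [ 0.001 -0.002  0.001] deg 0.1 shift [-0.001  -0.001   0.0012] rows>= 0.0
```

>>> move_arm:
  motion:
    - [0,0,0,-0.001,-0.001,0.001,0.03]
    - [0,0,0,-0.001,-0.001,0.001,0.015]
    - [0,0,0,-0.001,-0.001,0.001,0.0]
    - [0,0,0,-0.001,-0.001,0.001,0.0]
    - [0,0,0,-0.001,-0.001,0.001,0.0]
    - [0,0,0,-0.001,-0.001,0.001,0.0]
  grip_force: 70

```text
clock: 11.78
eef_pos: [501.7, 35.7, 100.3]
tcp_rot: [3.138, -0.002, 1.578]
contact_force: [-1.7, 1.0, 6.7]
opening: 0.101
grasp_force: 69.3
```

```bash
python3 - <<'E'
from h import *
st()
yaw=-.206; tc=np.array([596.5,-162.3]); Rz=lambda a:np.array([[np.cos(a),-np.sin(a)],[np.sin(a),np.cos(a)]])
g=tc+Rz(yaw)@[2+0,0];print(g)   # cassette origin hangs at cutter x = -4 ; tab at 6 -> +2
Y=1.578+np.pi/2+yaw
f=tc+Rz(yaw)@[-70,0]
print(Y);goal([f[0],f[1],240],[3.1416,0,Y]);goal([g[0],g[1],240],[3.1416,0,Y])
E
```

```text
{'clock': 11.775, 'qpos': [0.067, 0.338, 2.005, 0.003, 0.795, 0.058], 'eef_pos': [501.706, 35.699, 100.337], 'tcp_rot': [3.138, -0.002, 1.578], 'contact_force': [-1.695, 1.03, 6.7], 'opening': 0.101, 'grasp_force': 69.338}
[ 598.45771386 -162.70909224]
2.942796326794897
turn [ 4.000e-03  1.000e-03 -1.365e+00] deg 78.2 shift [-0.1836  0.0255 -0.1399] rows>= 7.3
turn [ 4.000e-03  1.000e-03 -1.365e+00] deg 78.2 shift [-0.1988  0.0959 -0.1397] rows>= 7.3
```

In the tool's units: -1.07 rad is -0.3406.

>>> move_arm:
  motion:
    - [0,0,0,0,0,-0.03,0.0]
    - [0,0,0,0,0,-0.085,0.0]
    - [0,0,-0.0541,-0.02,0.005,-0.14,0.0]
    - [0,0,-0.1114,-0.055,0.012,-0.17,0.0]
    - [0,0,-0.1687,-0.09,0.02,-0.17,0.0]
    - [0,0,-0.226,-0.12,0.026,-0.17,0.0]
    - [0,0,-0.2833,-0.15,0.026,-0.17,0.0]
    - [0,0,-0.3406,-0.184,0.026,-0.17,0.0]

```text
clock: 12.78
eef_pos: [527.8, -149.3, 268.9]
tcp_rot: [3.139, 0.0, 2.654]
contact_force: [-0.1, 0.1, -4.0]
opening: 0.1
grasp_force: 68.9
```

```bash
python3 - <<'E'
from h import *
st();goal([529.8,-148,270],[3.1416,0,2.943])
E
```

```text
{'clock': 12.775, 'qpos': [-0.28, 0.198, 1.757, 0.003, 1.186, -1.364], 'eef_pos': [527.769, -149.275, 268.903], 'tcp_rot': [3.139, 0.0, 2.654], 'contact_force': [-0.073, 0.093, -4.006], 'opening': 0.1, 'grasp_force': 68.925}
turn [ 0.003  0.001 -0.289] deg 16.6 shift [-0.0012  0.0021 -0.0011] rows>= 1.5
```

In the tool's units: -0.289 rad is -0.092.

>>> move_arm:
  motion:
    - [0.001,0.0003,-0.0477,-0.001,0.002,-0.001,0.0]
    - [0.001,0.0003,-0.092,-0.001,0.002,-0.001,0.0]
    - [0.001,0.0003,-0.092,-0.001,0.002,-0.001,0.0]
    - [0.001,0.0003,-0.092,-0.001,0.002,-0.001,0.0]

```text
clock: 13.28
eef_pos: [529.8, -147.0, 270.1]
tcp_rot: [-3.141, 0.0, 2.934]
contact_force: [1.1, -0.4, -3.7]
opening: 0.098
grasp_force: 69.2
```

```bash
python3 - <<'E'
from h import *
st();snap('wrist','w4');snap('top','t2');st()
E
```

```text
{'clock': 13.275, 'qpos': [-0.273, 0.2, 1.752, -0.0, 1.19, -1.636], 'eef_pos': [529.842, -147.012, 270.143], 'tcp_rot': [-3.141, 0.0, 2.934], 'contact_force': [1.074, -0.422, -3.721], 'opening': 0.098, 'grasp_force': 69.178}
{'clock': 13.375, 'qpos': [-0.273, 0.199, 1.752, -0.0, 1.19, -1.637], 'eef_pos': [529.957, -146.968, 270.257], 'tcp_rot': [-3.141, 0.0, 2.935], 'contact_force': [0.599, -0.678, -3.365], 'opening': 0.104, 'grasp_force': 69.178}
```

View pics/w4.png

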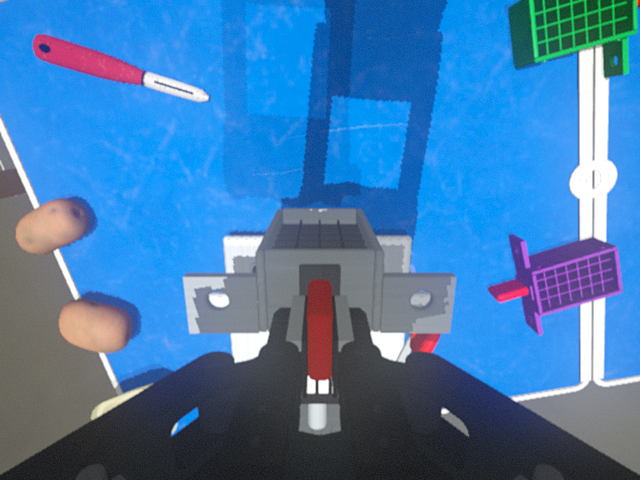

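The wrist view shows the cassette held by the tab, upright and level, with ear holes at (218,298) for the right ear and (421,298) for the left, over the cutter. I'll measure holes and studs in the same cameras.

```bash
python3 - <<'E'
from h import *
s=sensors.sense();A=Rm(s['tcp_rot']);I,p,d=cloud('w4')
def hole(f,u,v,r,z,dark=None):
    I=np.load(f+'.npz')['im'].astype(int)
    w=I[v-r:v+r+1,u-r:u+r+1]
    sat=(w.max(2)-w.min(2)); m=sat>0.5*sat.max()
    k,lab,stt,c=cv2.connectedComponentsWithStats(m.astype(np.uint8));i=1+np.argmin(np.hypot(*(c[1:]-r).T));return c[i]+[u-r,v-r],stt[i]
H=[]
for u,v in [(421,298),(218,298)]:
    w=I[v-14:v+15,u-14:u+15];print(np.median(p[v-14:v+15,u-14:u+15,2]))
    g=w.astype(int);print('sat row',(g[14].max(1)-g[14].min(1))[::2],g[14].mean(1)[::2].astype(int))
m=(p[...,2]>250)&(p[...,2]<265)&(p[...,0]>480)&(p[...,0]<600);sub=np.zeros_like(m);sub[200:340,180:460]=1;q=p[m&sub];r=cv2.minAreaRect(q[:,:2].astype(np.float32));print('toprect',len(q),np.median(q[:,2]),r)
for b in [(185,258,275,330),(385,455,275,330)]:
    qq=p[b[2]:b[3],b[0]:b[1]].reshape(-1,3);qq=qq[(qq[:,2]>250)&(qq[:,2]<268)];print(qq.mean(0),np.median(qq[:,2]),cv2.minAreaRect(qq[:,:2].astype(np.float32)))
print('ear dir tool',)
im=cv2.imread('pics/t2.png');
cr=np.hstack([cv2.resize(im[190:290,360:460],(400,400),interpolation=cv2.INTER_CUBIC),cv2.resize(cv2.imread('pics/w4.png')[270:340,180:280],(400,280)).repeat(1,0) if 0 else cv2.resize(cv2.imread('pics/top0.png')[190:290,360:460],(400,400),interpolation=cv2.INTER_CUBIC)])
cv2.imwrite('pics/c3.png',cr)
E
```

```text
260.1019811196902
sat row [16 20 14 14 13 14 14 13 13 14 15 16 32 33 28] [130 124 167 190 190 188 189 187 188 190 189 181 110 120 129]
260.234016263637
sat row [32 35 27  0  0  0  0  0  0  0  0  0 11 22 16] [133 123 141 255 255 255 255 255 255 255 255 255 207 132 139]
toprect 15434 260.85194262365155 ((524.3290405273438, -145.7470703125), (120.9073715209961, 40.86334228515625), 77.9652328491211)
[ 519.8548348  -189.50547651  260.87842928] 260.95805227969765 ((520.22412109375, -189.75778198242188), (33.11447525024414, 27.686744689941406), 77.91419219970703)
[ 538.09203043 -103.11863194  260.67615074] 260.7587484651484 ((538.4937133789062, -103.25567626953125), (31.90891456604004, 27.374553680419922), 78.13438415527344)
ear dir tool
```

View pics/c3.png

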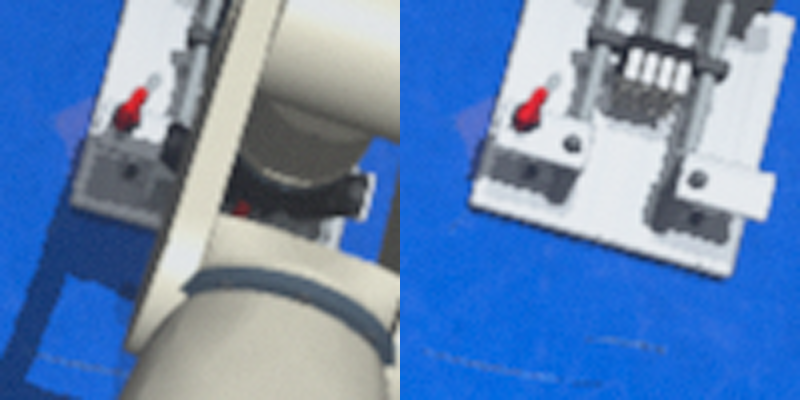

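```bash
python3 - <<'E'
from h import *
I,p,d=cloud('w1');b=I.min(2)
yaw=-.208;ux=np.array([np.cos(yaw),np.sin(yaw)]);uy=np.array([-np.sin(yaw),np.cos(yaw)])
m=(p[...,2]>131)&(p[...,2]<140)&(p[...,0]>540)&(p[...,0]<660)&(p[...,1]<-40)&(p[...,1]>-290)
q=p[m];c=q[:,:2]-[596.5,-162.3];X=c@ux;Y=c@uy
for n,k in dict(L=Y>15,R=Y<-15).items():
    r=cv2.minAreaRect(np.c_[X,Y][k].astype(np.float32));x,y=X[k],Y[k]
    hx,ex=np.histogram(x,bins=np.arange(-30,35,1));hy,ey=np.histogram(y,bins=np.arange(-115,115,1))
    f=lambda h,e:(e[np.where(h>.4*np.percentile(h[h>0],80))[0][[0,-1]]]+[0,1])
    print(n,k.sum(),'x',f(hx,ex),'y',f(hy,ey),r,'z',np.median(q[k,2]))
# studs: points above 138.5
m=(p[...,2]>139)&(p[...,2]<150)&(p[...,0]>570)&(p[...,0]<620)&(p[...,1]<-105)&(p[...,1]>-220)
q=p[m];c=q[:,:2]-[596.5,-162.3];X=c@ux;Y=c@uy
for k in (Y>0,Y<0): print(k.sum(),X[k].mean(),Y[k].mean(),X[k].min(),X[k].max(),Y[k].min(),Y[k].max(),np.median(q[k,2]))
E
```

```text
L 1773 x [-16  20] y [32 99] ((2.2950525283813477, 65.3754653930664), (35.8780632019043, 66.9940414428711), 0.18791793286800385) z 135.98759475022763
R 1652 x [-16  20] y [-100  -33] ((12.645244598388672, -50.32859802246094), (111.74041748046875, 61.99818420410156), 58.461421966552734) z 136.05084875731495
57 -0.08041055649745446 45.474159727524025 -6.403486528590421 6.04445498433783 40.26043198919372 49.729206429308164 145.31127646042933
56 0.21894837600931938 -45.74065320141371 -4.534872040455945 4.538968482561514 -52.489697295133645 -40.34800717583578 144.5048575460717
```

```bash
python3 - <<'E'
from h import *
goal([598.2,-163.2,270],[3.1416,0,2.939]);goal([598.2,-163.2,200],[3.1416,0,2.939])
E
```

```text
turn [-0.     0.    -0.004] deg 0.2 shift [-0.0701 -0.0019  0.0003] rows>= 1.1
turn [-0.     0.    -0.004] deg 0.2 shift [-0.0701 -0.0019  0.0703] rows>= 1.6
```

In the tool's units: -0.004 rad is -0.0013.

>>> move_arm:
  motion:
    - [0,0,-0.0013,-0.035,-0.001,0,0.0]
    - [0,0,-0.0013,-0.065,-0.0019,0,0.0]
    - [0,0,-0.0013,-0.0701,-0.0019,0,0.0]
    - [0,0,-0.0013,-0.0701,-0.0019,0,0.0]
    - [0,0,-0.0013,-0.0701,-0.0019,0,0.0]

```text
clock: 14.0
eef_pos: [597.4, -163.0, 270.3]
tcp_rot: [-3.141, -0.0, 2.941]
contact_force: [-0.5, 0.3, -3.2]
opening: 0.103
grasp_force: 69.2
```

```bash
python3 - <<'E'
from h import *
st();goal([598.2,-163.2,180],[3.1416,0,2.939])
E
```

```text
{'clock': 14.0, 'qpos': [-0.269, 0.311, 1.604, -0.0, 1.227, -1.638], 'eef_pos': [597.445, -162.965, 270.316], 'tcp_rot': [-3.141, -0.0, 2.941], 'contact_force': [-0.473, 0.313, -3.175], 'opening': 0.103, 'grasp_force': 69.159}
turn [-0.    -0.     0.002] deg 0.1 shift [-0.0008 -0.0001  0.0903] rows>= 1.4
```

>>> move_arm:
  motion:
    - [0,0,0,-0.0003,0,0.025,0.0]
    - [0,0,0,-0.0003,0,0.05,0.0]
    - [0,0,0,-0.0003,0,0.07,0.0]
    - [0,0,0,-0.0003,0,0.085,0.0]
    - [0,0,0,-0.0003,0,0.09,0.0]
    - [0,0,0,-0.0003,0,0.09,0.0]

```text
clock: 14.75
eef_pos: [598.7, -163.4, 180.6]
tcp_rot: [-3.141, 0.001, 2.941]
contact_force: [0.8, 0.3, -3.2]
opening: 0.105
grasp_force: 69.2
```

```bash
python3 - <<'E'
from h import *
P=[]
for i in range(4):
    snap('wrist','w5');s=sensors.sense();P.append(np.r_[s['eef_pos'],s['tcp_rot'][2]])
st();print(np.mean(P,0))
I,p,d=cloud('w5');C=np.array([596.4,-162.8]);yaw=-.207
ux=np.array([np.cos(yaw),np.sin(yaw)]);uy=np.array([-np.sin(yaw),np.cos(yaw)])
c=p[...,:2]-C;X=c@ux;Y=c@uy;Z=p[...,2]
m=(Z>163)&(Z<177)&(abs(X)<60)&(abs(Y)<75);sub=np.zeros_like(m);sub[200:345,170:470]=1;m&=sub
print('cass',m.sum(),cv2.minAreaRect(np.c_[X[m],Y[m]].astype(np.float32)),np.median(Z[m]))
m=(Z>131)&(Z<140)&(abs(Y)<115)&(abs(X)<40)
for n,k in dict(L=m&(Y>25),R=m&(Y<-25)).items():
    if k.sum()>20: print(n,k.sum(),np.percentile(X[k],[1,50,99]),np.percentile(Y[k],[1,99]),np.median(Z[k]))
E
```

```text
{'clock': 14.95, 'qpos': [-0.269, 0.396, 1.69, -0.0, 1.054, -1.638], 'eef_pos': [599.115, -163.447, 181.223], 'tcp_rot': [-3.141, 0.002, 2.941], 'contact_force': [-0.325, -0.639, -2.471], 'opening': 0.102, 'grasp_force': 69.174}
[ 599.11356848 -163.44569263  181.20135196    2.9407305 ]
cass 15422 ((-2.381040573120117, 6.463214874267578), (133.6827392578125, 42.73454284667969), 88.75382995605469) 171.95641984399975
L 4055 [-15.8471457   -7.89837998  17.46544856] [33.86569554 97.34574626] 135.9726783070698
R 5557 [-15.79672442  -4.73256642  18.75600512] [-99.22953513 -34.67226773] 136.03528393940388
```

```bash
python3 - <<'E'
from h import *
I,p,d=cloud('w5');C=np.array([596.4,-162.8]);yaw=-.207
ux=np.array([np.cos(yaw),np.sin(yaw)]);uy=np.array([-np.sin(yaw),np.cos(yaw)])
c=p[...,:2]-C;X=c@ux;Y=c@uy;Z=p[...,2]
sub=np.zeros(X.shape,bool);sub[200:345,170:470]=1
m=(Z>166)&(Z<177)&(abs(X)<60)&(abs(Y)<66)&sub
print('cass',m.sum(),cv2.minAreaRect(np.c_[X[m],Y[m]].astype(np.float32)),np.median(Z[m]),np.percentile(Y[m],[.5,99.5]),np.percentile(X[m],[.5,99.5]))
for a,b in ((30,58),(-58,-30)):
    k=m&(Y>a)&(Y<b);print(np.median(Z[k]),np.percentile(X[k],[1,99]))
m=(Z>131)&(Z<140)&sub
# ledge outer/front edges
mm=(Z>131)&(Z<140)&(abs(Y)<115)&(abs(X)<40)
for lo,hi in ((-95,-65),(-64,-40),(40,64),(65,75)):
    k=mm&(Y>lo)&(Y<hi);print(lo,k.sum(),np.percentile(X[k],[.5,2]) if k.any() else '')
k=mm&(X>-14)&(X<-4);print('R y',np.percentile(Y[k&(Y<0)],[.5,99.5]),'L y',np.percentile(Y[k&(Y>0)],[.5,99.5]))
E
```

```text
cass 15373 ((-2.905925750732422, -0.020687103271484375), (41.10216522216797, 120.86181640625), 0.23281946778297424) 171.95851734507713 [-59.39173255  59.47803098] [-22.86974383  16.94697717]
171.82132947981358 [-11.35191548  16.60700297]
172.04723887395713 [-10.81938962  17.14490452]
-95 3010 [-15.77185343 -15.60895055]
-64 1574 [-15.84166241 -15.61254692]
40 1553 [-15.78829687 -15.59507303]
65 623 [-15.87021557 -15.67052839]
R y [-99.38562907  -3.44839316] L y [ 2.90912616 97.78481957]
```

>>> move_arm:
  motion:
    - [0,0,0,0.001,-0.0004,0.006,0.0]
    - [0,0,0,0.001,-0.0004,0.012,0.0]
    - [0,0,0,0.001,-0.0004,0.016,0.0]
    - [0,0,0,0.001,-0.0004,0.02,0.0]
    - [0,0,0,0.001,-0.0004,0.023,0.0]
    - [0,0,0,0.001,-0.0004,0.023,0.0]

```text
clock: 15.7
eef_pos: [597.6, -163.5, 157.2]
tcp_rot: [-3.141, 0.0, 2.941]
contact_force: [0.4, -0.1, -3.9]
opening: 0.102
grasp_force: 69.2
```

>>> move_arm:
  motion:
    - [0,0,0,0,0,0.002,0.0]
    - [0,0,0,0,0,0.004,0.0]
    - [0,0,0,0,0,0.006,0.0]
    - [0,0,0,0,0,0.007,0.0]
    - [0,0,0,0,0,0.007,0.0]

```text
clock: 16.32
eef_pos: [597.7, -163.6, 150.5]
tcp_rot: [-3.141, 0.001, 2.941]
contact_force: [0.1, -0.3, -2.9]
opening: 0.104
grasp_force: 69.2
```

>>> move_arm:
  motion:
    - [0,0,0,0,0,0.0008,0.0]
    - [0,0,0,0,0,0.0016,0.0]
    - [0,0,0,0,0,0.0016,0.0]

```text
clock: 16.7
eef_pos: [597.8, -163.6, 150.3]
tcp_rot: [-3.141, 0.001, 2.941]
contact_force: [-3.6, 0.6, 11.1]
opening: 0.105
grasp_force: 71.4
```

Contact came at exactly the expected height, so it is seated. I'll release and rise.

>>> move_arm:
  motion:
    - [0,0,0,0,0,-0.001,0.015]
    - [0,0,0,0,0,-0.001,0.03]
    - [0,0,0,0,0,-0.001,0.03]
    - [0,0,0,0,0,-0.02,0.03]
    - [0,0,0,0,0,-0.06,0.03]
    - [0,0,0,0,0,-0.11,0.03]
    - [0,0,0,0,0,-0.16,0.03]
    - [0,0,0,0,0,-0.16,0.03]

```text
clock: 17.7
eef_pos: [599.8, -164.1, 315.0]
tcp_rot: [-3.141, 0.01, 2.941]
contact_force: [0.2, -0.5, -0.5]
opening: 0.35
grasp_force: 0.0
```

```bash
python3 - <<'E'
from h import *
snap('wrist','w6');st()
I,p,d=cloud('w6');C=np.array([596.4,-162.8]);yaw=-.207
ux=np.array([np.cos(yaw),np.sin(yaw)]);uy=np.array([-np.sin(yaw),np.cos(yaw)])
c=p[...,:2]-C;X=c@ux;Y=c@uy;Z=p[...,2]
m=(Z>137.5)&(Z<146)&(abs(X)<30)&(abs(Y)<68)
print(m.sum(),cv2.minAreaRect(np.c_[X[m],Y[m]].astype(np.float32)))
for a,b in ((35,58),(-58,-35),(-25,25)):
    k=(abs(X)<25)&(Y>a)&(Y<b)&(Z>130)&(Z<160);print(k.sum(),np.median(Z[k]),np.percentile(X[k],[1,99]))
k=(abs(X)<30)&(Y>-97)&(Y<-66)&(Z>130)&(Z<140);print('ledge',np.median(Z[k]))
red=(I[...,0].astype(int)>110)&(I[...,1]<80)&(I[...,2]<80)
k=red&(abs(X-9)<35)&(abs(Y-82)<30)&(Z>171)&(Z<180);print('wing',k.sum(),X[k].mean(),Y[k].mean(),p[k].mean(0),cv2.minAreaRect(p[k][:,:2].astype(np.float32)) if k.sum()>5 else '')
I1,p1,_=cloud('w1')
red=(I1[...,0].astype(int)>110)&(I1[...,1]<80)&(I1[...,2]<80);k=red&(abs(p1[...,0]-620)<30)&(abs(p1[...,1]+84)<30)&(p1[...,2]>171)&(p1[...,2]<180)
print('w1',k.sum(),cv2.minAreaRect(p1[k][:,:2].astype(np.float32)));print(C+9*ux+82*uy)
E
```

```text
{'clock': 17.75, 'qpos': [-0.269, 0.279, 1.555, -0.0, 1.301, -1.639], 'eef_pos': [598.567, -163.742, 312.13], 'tcp_rot': [-3.141, 0.006, 2.941], 'contact_force': [-0.07, -0.454, -0.857], 'opening': 0.35, 'grasp_force': 0.0}
4923 ((-4.286094665527344, 0.32891845703125), (40.63920974731445, 133.5221710205078), 0.08063105493783951)
1055 140.81561145137812 [-15.96929757  18.69010617]
1057 140.92924799300653 [-15.81133456  19.6452903 ]
2280 141.29031441201064 [-24.01169829  14.5437093 ]
ledge 135.99126698132827
wing 319 7.893388637369753 80.26725765871066 [620.6217977  -85.8685841  175.37049651] ((621.189453125, -85.46727752685547), (7.912637710571289, 27.369930267333984), 57.83911895751953)
w1 291 ((622.0393676757812, -84.82185363769531), (9.722604751586914, 28.06434440612793), 56.99925231933594)
[622.06090665 -84.40026869]
```

```bash
python3 - <<'E'
from h import *
goal([622,-84.7,240],[3.1416,0,2.573]);goal([622,-84.7,151],[3.1416,0,2.573])
E
```

```text
turn [0.    0.006 0.368] deg 21.1 shift [-0.0068  0.0822  0.0721] rows>= 2.0
turn [0.    0.006 0.368] deg 21.1 shift [-0.0063  0.0822  0.1611] rows>= 2.9
```

In the tool's units: 0.368 rad is 0.1171.

>>> move_arm:
  motion:
    - [0,0,0.0477,-0.003,0.04,0.01,0.03]
    - [0,0,0.0955,-0.0065,0.075,0.03,0.03]
    - [0,0,0.1171,-0.0065,0.082,0.07,0.03]
    - [0,0,0.1171,-0.0065,0.082,0.07,0.03]
    - [0,0,0.1171,-0.0065,0.082,0.07,0.03]
    - [0,0,0.1171,-0.0065,0.082,0.07,0.03]

```text
clock: 18.5
eef_pos: [621.0, -85.2, 240.4]
tcp_rot: [3.141, 0.003, 2.573]
contact_force: [-0.0, 0.1, 0.3]
opening: 0.351
grasp_force: 0.0
```

```bash
python3 - <<'E'
from h import *
grab_frame('top');st();goal([622,-84.7,151],[3.1416,0,2.573])
E
```

```text
{'clock': 18.55, 'qpos': [-0.138, 0.346, 1.622, -0.0, 1.17, -1.14], 'eef_pos': [620.968, -85.147, 240.35], 'tcp_rot': [3.141, 0.003, 2.573], 'contact_force': [-0.111, -0.425, 0.718], 'opening': 0.352, 'grasp_force': 0.0}
turn [ 0.001  0.003 -0.   ] deg 0.2 shift [-0.0004  0.0009  0.0894] rows>= 1.4
```

>>> move_arm:
  motion:
    - [0,0,0,-0.0004,0.0009,0.03,0.03]
    - [0,0,0,-0.0004,0.0009,0.055,0.03]
    - [0,0,0,-0.0004,0.0009,0.075,0.03]
    - [0,0,0,-0.0004,0.0009,0.085,0.03]
    - [0,0,0,-0.0004,0.0009,0.0885,0.03]
    - [0,0,0,-0.0004,0.0009,0.0885,0.0]
    - [0,0,0,-0.0004,0.0009,0.0885,0.0]
    - [0,0,0,-0.0004,0.0009,0.0885,0.0]
  grip_force: 30

```text
clock: 19.55
eef_pos: [621.2, -84.5, 150.9]
tcp_rot: [-3.141, 0.002, 2.573]
contact_force: [-3.3, -4.5, 2.3]
opening: 0.157
grasp_force: 29.5
```

```bash
python3 - <<'E'
from h import *
st()
E
```

```text
{'clock': 19.55, 'qpos': [-0.137, 0.438, 1.7, -0.001, 1.003, -1.138], 'eef_pos': [621.212, -84.512, 150.935], 'tcp_rot': [-3.141, 0.002, 2.573], 'contact_force': [-3.302, -4.525, 2.328], 'opening': 0.157, 'grasp_force': 29.499}
```

>>> move_arm:
  motion:
    - [0,0,0,0,0,0,0.0]
    - [0,0,0,0,0,0,0.0]

```text
clock: 19.8
eef_pos: [621.2, -84.5, 150.9]
tcp_rot: [-3.141, 0.002, 2.573]
contact_force: [-3.0, -5.3, 2.6]
opening: 0.155
grasp_force: 29.5
```

```bash
python3 - <<'E'
from h import *
s=st();print(s['wrist_torque'])
E
```

```text
{'clock': 19.8, 'qpos': [-0.137, 0.438, 1.7, -0.001, 1.003, -1.138], 'eef_pos': [621.222, -84.494, 150.939], 'tcp_rot': [-3.141, 0.002, 2.573], 'contact_force': [-2.974, -5.334, 2.65], 'opening': 0.155, 'grasp_force': 29.521}
[-0.79795748  0.51768818 -0.02727536]
```

In the tool's units: 1 rad is 0.3183.

>>> move_arm:
  motion:
    - [0,0,0.0318,0,-0.0003,0,0.0]
    - [0,0,0.0796,0,-0.0003,0,0.0]
    - [0,0,0.1273,0,-0.0003,0,0.0]
    - [0,0,0.1751,0,-0.0003,0,0.0]
    - [0,0,0.2228,0,-0.0003,0,0.0]
    - [0,0,0.2706,0,-0.0003,0,0.0]
    - [0,0,0.3183,0,-0.0003,0,0.0]
    - [0,0,0.3183,0,-0.0003,0,0.0]

```text
clock: 20.8
eef_pos: [622.4, -83.9, 151.0]
tcp_rot: [3.138, 0.0, 1.574]
contact_force: [3.8, 1.5, 0.1]
opening: 0.156
grasp_force: 29.3
```

```bash
python3 - <<'E'
from h import *
s=st();print(s['wrist_torque'])
E
```

```text
{'clock': 20.8, 'qpos': [-0.137, 0.438, 1.699, 0.0, 1.001, -0.14], 'eef_pos': [622.433, -83.902, 151.037], 'tcp_rot': [3.138, 0.0, 1.574], 'contact_force': [3.841, 1.468, 0.125], 'opening': 0.156, 'grasp_force': 29.332}
[ 0.00722795 -0.68136925  0.00691158]
```

In the tool's units: 0.25 rad is 0.0796.

>>> move_arm:
  motion:
    - [0,0,0.0318,0,0,0,0.0]
    - [0,0,0.0573,0,0,0,0.0]
    - [0,0,0.07,0,0,0,0.0]
    - [0,0,0.0796,0,0,0,0.0]
    - [0,0,0.0796,0,0,0,0.0]

```text
clock: 21.42
eef_pos: [622.8, -84.0, 151.0]
tcp_rot: [3.137, -0.001, 1.327]
contact_force: [6.2, 0.7, -1.3]
opening: 0.154
grasp_force: 29.2
```

```bash
python3 - <<'E'
from h import *
s=st();print(s['wrist_torque'])
E
```

```text
{'clock': 21.425, 'qpos': [-0.137, 0.438, 1.699, 0.0, 1.0, 0.107], 'eef_pos': [622.798, -83.956, 151.042], 'tcp_rot': [3.137, -0.001, 1.327], 'contact_force': [6.167, 0.663, -1.328], 'opening': 0.154, 'grasp_force': 29.246}
[ 0.05981555 -0.95456269  0.12894112]
```

In the tool's units: 0.15 rad is 0.0477.

>>> move_arm:
  motion:
    - [0,0,0.0191,0,0,0,0.0]
    - [0,0,0.0382,0,0,0,0.0]
    - [0,0,0.0477,0,0,0,0.0]
    - [0,0,0.0477,0,0,0,0.0]

```text
clock: 21.92
eef_pos: [623.3, -83.2, 151.1]
tcp_rot: [3.137, -0.003, 1.177]
contact_force: [5.9, 3.5, -2.7]
opening: 0.157
grasp_force: 32.8
```

```bash
python3 - <<'E'
from h import *
s=st();print(s['wrist_torque'])
E
```

```text
{'clock': 21.925, 'qpos': [-0.136, 0.439, 1.699, 0.002, 0.999, 0.257], 'eef_pos': [623.256, -83.235, 151.088], 'tcp_rot': [3.137, -0.003, 1.177], 'contact_force': [5.884, 3.518, -2.653], 'opening': 0.157, 'grasp_force': 32.84}
[ 0.69652254 -1.37965887  0.39947356]
```

Torque has climbed to 0.4 N m, well above the 0.04 turning torque, so it's on the stop. I'll release, rise and check.

In the tool's units: -0.04 rad is -0.0127.

>>> move_arm:
  motion:
    - [0,0,-0.0127,0,0,0,0.02]
    - [0,0,-0.0127,0,0,0,0.03]
    - [0,0,-0.0127,0,0,0,0.035]
    - [0,0,-0.0127,0,0,-0.02,0.035]
    - [0,0,-0.0127,0,0,-0.07,0.035]
    - [0,0,-0.0127,-0.02,-0.03,-0.13,0.035]
    - [0,0,-0.0127,-0.04,-0.06,-0.18,0.035]
    - [0,0,-0.0127,-0.04,-0.06,-0.18,0.035]

```text
clock: 22.92
eef_pos: [550.0, -98.3, 334.7]
tcp_rot: [3.135, -0.001, 1.212]
contact_force: [0.3, -0.3, -0.4]
opening: 0.411
grasp_force: 0.0
```

```bash
cat > chk.py <<'E'
from h import *
import sys
f=sys.argv[1];snap('wrist',f);st()
I,p,d=cloud(f);C=np.array([596.4,-162.8]);yaw=-.207
ux=np.array([np.cos(yaw),np.sin(yaw)]);uy=np.array([-np.sin(yaw),np.cos(yaw)])
c=p[...,:2]-C;X=c@ux;Y=c@uy;Z=p[...,2]
for a,b in ((33,58),(-58,-35),(-25,25),(-97,-66)):
    k=(abs(X)<25)&(Y>a)&(Y<b)&(Z>130)&(Z<160);print((a,b),k.sum(),np.median(Z[k]) if k.any() else '')
k=(abs(X-9)<45)&(abs(Y-75)<50)&(Z>171)&(Z<180)&(Y>40)
if k.sum()>5: print('wing',k.sum(),X[k].mean(),Y[k].mean(),cv2.minAreaRect(np.c_[X,Y][0:0].astype(np.float32)) if 0 else cv2.minAreaRect(np.stack([X[k],Y[k]],1).astype(np.float32)))
k=(X>-25)&(X<60)&(Y>35)&(Y<110)&(Z>142)&(Z<152);print('arm',k.sum(),np.percentile(X[k],[2,50,98]),np.percentile(Y[k],[2,50,98]),np.median(Z[k]))
E
python3 chk.py w7
```

```text
{'clock': 22.975, 'qpos': [-0.179, 0.163, 1.657, -0.0, 1.316, 0.179], 'eef_pos': [549.981, -98.125, 333.255], 'tcp_rot': [3.136, -0.001, 1.212], 'contact_force': [-0.329, -0.387, -0.782], 'opening': 0.408, 'grasp_force': 0.0}
(33, 58) 997 141.0304263821888
(-58, -35) 580 140.97747354646935
(-25, 25) 1634 141.40302614604028
(-97, -66) 187 136.03101679244799
wing 438 8.899158174262956 82.06147846934823 ((9.473020553588867, 81.6664047241211), (10.350780487060547, 29.34282684326172), 0.20652678608894348)
arm 414 [-9.96971288  5.51664943 13.07788913] [36.32546769 54.03227724 88.87505046] 145.75885022086996
```

The keeper wing lies along the cutter's y axis (within 0.2°) at its stop. Both ears sit 5 mm above the ledge, which is fully home, and the robot is clear.

```bash
python3 -c "
from h import *
print(order.sign_off())"
```

```text
the job is handed in; nothing more can be done
None
```

The cassette was stood on its foot and let go, then hung by its tab with both ears down on the ledges and its back to the pusher; the keeper is turned to its stop over the left ear, and I handed the job in at about 23 s.

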